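# Authorise the key and hold the returns box unlocked

## Task

Take the yellow electronic key from the wooden key rack and aim its tip straight down at the round window of the black reader, holding it steady for two seconds about two centimetres above the window without touching the reader. Then push that key fully home in the lock on top of the teal returns box, working it past the sticky pins, turn it a quarter turn clockwise as seen from above until it stops, and finish still gripping the key and holding it turned against its spring. Leave the red key and the other things on the table where they are.

Things in the scene. Friction and masses are not known exactly. Their poses are not given: they have to be found in the camera images.
- key: yellow key, upright, blade down, loose in a rack slot. Origin on its axis at the shoulder (underside of the collar); z up. Yellow head to grip: 24 mm along x, 14 mm along y, 4 to 46 mm above the origin, on a 20 x 12 mm steel collar. Blade below: 12 mm along x, 4 mm along y, 28 mm long, rounded tip. About 60 g. Works either way round (half turn about z). Up to 1 mm off the slot's centre.
- key_tip (a point): the key's tip, 28 mm below its origin on the key's axis
- spare_key: the red key, same form, in the other rack slot; must stay there
- rack: dark wooden key rack, fixed, 60 mm (x) x 130 mm (y) x 45 mm tall; origin under its centre. Two slots at y = +35 and -35 mm, 16 x 7 mm, 34 mm deep, long side along the rack's x; a key's shoulder rests on the top at 45 mm. The yellow key may be in either.
- reader: black reader, fixed, 90 x 90 x 40 mm tall; origin under its centre; a green round window in a white ring on its top
- reader_window (a point): centre of the reader's upward-facing window (32 mm across), 41 mm above the table; z up
- lockbox: teal steel returns box, fixed, 200 mm (x) x 220 mm (y) x 90 mm tall; origin under its centre. The lock is in its top at box x = -50 mm, y = 0; a wire carrying handle, 24 mm high, stands across its top at box x = +75 mm, and a flat dark drop slot is at x = +25 mm.
- keyway (a point): centre of the keyway's mouth on the lock cylinder's steel face (40 mm across, red mark on its +y side), 91 mm above the table; z up; turns with the cylinder. Slot 14.4 mm (x) x 6.4 mm (y), 33 mm deep, 2 mm flare. Sticky spring pins 10 and 18 mm down press the blade's narrow edges: push 5 to 12 N, small twists help. Fully home: key shoulder on the face, key origin at this point.
- cylinder (a joint): turn of the lock cylinder in rad: 0 locked (slot along the box's x), grows clockwise seen from above, stop at 1.57. A spring (0.04 Nm at 0, 0.12 Nm at the stop) turns it back when not held. The blade has play in the slot: the key turns 0.2 to 0.3 rad further than the cylinder.
- stamp: bystander: wooden hand stamp, 26 x 55 mm block with a knob, 56 mm tall; origin under its centre
- stapler: bystander: blue and black stapler, 150 x 36 x 41 mm, length along its x; origin under its centre
- magazines: bystander: stack of magazines, 220 x 160 x 36 mm; origin under its centre
- pen_cup: bystander: blue cup of pencils, 80 mm across, 95 mm tall, pencils up to 170 mm; origin under its centre
- tape: bystander: grey tape dispenser, 130 x 50 x 75 mm, length along its x; origin under its centre
- book: bystander: green hardback lying flat, 194 x 134 x 25 mm; origin under its centre
Mind the look-alikes: they are no part of the job. Of the things that look like the key, the smaller one is meant.

How it is judged:
On the way, in this order (a step that is already met when the one before it is completed fails the run):
1. the yellow key is held with its tip 5 to 50 mm above the reader's window, within 13 mm of its centre, pointing down and steady, for one second, without touching the reader (contact force between the fingers and key above 1 N and horizontal distance between key_tip and reader_window below 0.013 m and z of key_tip in the frame of reader_window between 0.005 and 0.05 m and angle between key's own z axis and vertical below 0.2 rad and linear speed of key below 0.03 m/s and contact force between key and reader below 0.05 N), for 1 s.
2. the yellow key is fully home in the keyway, the cylinder not yet turned (z of key in the frame of keyway between -0.004 and 0.004 m and horizontal distance between key and keyway below 0.004 m and angle between key's own z axis and vertical below 0.12 rad and value of joint cylinder below 0.4 rad), for 0.1 s.
3. the cylinder is turned by the seated key to its stop (z of key in the frame of keyway between -0.004 and 0.004 m and horizontal distance between key and keyway below 0.004 m and angle between key's own z axis and vertical below 0.12 rad and value of joint cylinder above 1.3 rad), for 0.2 s.
At the end, for the whole second after the job is handed in: The yellow key is fully home in the keyway (shoulder within 4 mm of the face, within 4 mm sideways, upright), the cylinder is held at 1.3 rad or more and still, and the fingers grip the key with over 1 N (all of step 3 and velocity of joint cylinder between -0.1 and 0.1 rad/s and contact force between the fingers and key above 1 N); the arm keeps its last pose, push and grip.
It fails at once if the fingers touch the reader, or the key does with more than 1 N (contact force between any of key, the arm, the fingers and reader above 1 N).
It fails at once if the red key is moved more than 15 mm (distance of spare_key from where it was at the start of the episode above 0.015 m).
It fails at once if one of the other things on the table is moved more than 20 mm (distance of any of stamp, stapler, magazines, pen_cup, tape, book from where it was at the start of the episode above 0.02 m).
It also fails if it takes over 64 s, if anything falls off the work surface, if the arm or the gripper's body presses on something with over 40 N, if the wrist force passes 120 N, or if a joint passes its speed limit or range.

## Robot

A 7-joint arm with a two-finger parallel gripper is mounted at the origin on the work surface. World frame = base frame: x ahead of the robot, y to its left, z up, the work surface at z = 0. Lengths are in m, angles in rad, forces in N, time in s.
With the tool pointing down it reaches from about 0.4 to 0.85 m from the base axis. Payload 10.4 kg.
Tool frame: the origin (TCP) lies on the centre line of the jaws, within the pads' length; the fingertips stand bot.finger_overhang ahead of it and the grasp point (between the pads) lies 2 mm behind it (bot.finger_overhang is the distance from the TCP to the fingertips, in m); z points along the fingers, y is the line along which they close (so a half turn about z gives the same grasp; the last joint's range is limited). The gripper opens to 85 mm and grips with 20 to 120 N. Pads are 22 mm wide; open, the fingers measure 114 mm over their backs; the gripper's body (76 mm by 85 mm) begins 54 mm behind the grasp point. The pads swing forward as they close: fully open they stand 13 mm farther back than shut.
Start: joints at [1.176, 0.332, -0.065, 1.46, 0.022, 1.35, -0.088], TCP at [0.227, -0.582, 0.22] pointing down, gripper open.
Joint ranges: [-2.6, 2.6], [-0.5, 2.12], [-1.47, 1.34], [0.16, 2.42], [-1.27, 4.41], [0.06, 2.06], [-2.6, 2.6]. Speed limits (rad/s): [2.22, 2.22, 2.79, 2.79, 3.14, 3.14, 3.14].

## Interface

Orientations are given as a unit quaternion [x, y, z, w].
In Python, from station import bot, eyes, workorder gives the robot as it stands.
- The arm moves only by the shell command python3 -m handwheel 'ROWS' [FORCE]. ROWS is a JSON object of lists of equal length, an entry for each row: "jaw": the finger opening in mm, from 0 to 85.4; "offset": the shift along the tool's x, y, z in mm, a list of three; "yaw": the turn about the tool's z in degrees. A call has exactly 8 rows; each row is the pose to reach, as a shift and turn from the pose commanded when the call began, along the tool's axes at that moment; what a row does not reach only later rows make up. A row lasts 1/10 s, in which the tool goes at most 50 mm and 8.59 degrees, less where a joint would pass 70% of its speed; a pose out of reach is approached as far as the arm can. A call with a gripper value outside its range is refused whole. The fingers move at their own pace and stop on an object; FORCE is the grip in N (left out, the last holds). Time passes only in rows, so rows that repeat a pose let the fingers close, or fill a call up. It gives the time, the measured TCP pose, the force, the opening and the grip force at its end, in the units of the state.
- bot.state(): the state, without advancing time (a new reading comes with each control period).
- eyes.read_camera(name): name is "side" or "top" or "wrist"; returns a dict with "frame" (480x640x3 uint8, blue, green, red), "fx", "fy", "cx", "cy" (pixels), "extrinsics" (4x4, takes a point from camera to world coordinates); the wrist camera has in their place "T_tool_cam" (4x4, takes a point from camera to tool coordinates, whose origin is the TCP and whose axes are the flange's). Camera axes: x right, y up, looking along -z (the intrinsics and any distortion apply to the point x, -y, -z); pixel columns grow to the right and rows downward; lengths in m; the calibration is good to about 2 mm. A picture is of the moment at which its call begins: read the wrist's pose just before it. There is no depth.
- workorder.close_job(): hands the job in; it is judged then, once.
The state is a dict: "time_s": time; "qpos": joint angles; "qd": joint speeds; "joint_efforts": joint torques, N m; "position": TCP position; "orientation": TCP orientation; "wrist_force": force on the tool from outside, world axes, zero at the start; "wrist_torque": the same for the moment, N m; "opening": finger opening in m; "grip_force": force on a finger pad.
Only numpy, scipy, OpenCV 4.12 (cv2) and the standard library are available. Lean on these libraries where they do the work, as an engineer would, in place of code of your own. Each camera call takes 0.05 s, during which the arm holds its last target. There are 200 camera calls.

## Working session

There is one attempt and no reset: what is moved stays moved. The work goes in short steps, Python scripts to look and compute and a shell command to move; the robot and the scene stay as the last step left them, time stands still between calls to the robot, and variables do not carry over. Pictures are saved under pics/ and viewed, at most 10 in all, crops included, and the job is handed in when it is done.

```bash
ls; mkdir -p pics; cat > h.py <<'E'
import numpy as np, cv2
from station import bot, eyes, workorder
from scipy.spatial.transform import Rotation as R
def snap(n,f=None):
    s=bot.state(); c=eyes.read_camera(n)
    if 'extrinsics' in c: E=np.array(c['extrinsics'])
    else:
        T=np.eye(4);T[:3,:3]=R.from_quat(s['orientation']).as_matrix();T[:3,3]=s['position'];E=T@np.array(c['T_tool_cam'])
    if f: cv2.imwrite('pics/'+f,c['frame']); np.savez('pics/'+f+'.npz',E=E,k=[c['fx'],c['fy'],c['cx'],c['cy']])
    return c,E
def load(f):
    d=np.load('pics/'+f+'.npz'); return d['E'],d['k']
def ray(f,u,v):
    E,k=load(f); d=np.array([(u-k[2])/k[0],-(v-k[3])/k[1],-1.]); return E[:3,3],E[:3,:3]@d
def atz(f,u,v,z):
    o,d=ray(f,u,v); return o+d*(z-o[2])/d[2]
def tri(*obs):
    A=np.zeros((3,3));b=np.zeros(3)
    for f,u,v in obs:
        o,d=ray(f,u,v);d=d/np.linalg.norm(d);P=np.eye(3)-np.outer(d,d);A+=P;b+=P@o
    x=np.linalg.solve(A,b); return x
def proj(f,p):
    E,k=load(f); q=np.linalg.inv(E)@np.append(p,1); return k[2]+k[0]*q[0]/-q[2], k[3]-k[1]*q[1]/-q[2]
E
python3 - <<'E'
from h import *
np.set_printoptions(precision=4,suppress=True)
for n in('top','side','wrist'):
    c,E=snap(n,n+'0.png'); print(n,[k for k in c],c['fx'],c['cx'],c['cy'],{k:c[k] for k in c if 'dist' in k});print(E)
print(np.array(c['T_tool_cam'])); s=bot.state(); print(s); print(bot.finger_overhang)
E
```

```text
pics
top ['frame', 'fx', 'fy', 'cx', 'cy', 'extrinsics'] 449.71262848728077 307.9863872695963 236.37515494422328 {}
[[ 0.0166  0.9829 -0.1834  0.3545]
 [-0.9999  0.0166 -0.0018 -0.0075]
 [ 0.0012  0.1834  0.983   1.0638]
 [ 0.      0.      0.      1.    ]]
side ['frame', 'fx', 'fy', 'cx', 'cy', 'extrinsics'] 585.6055353123292 313.69924146541945 246.79586114504747 {}
[[-0.9624  0.1792 -0.2042  0.2772]
 [-0.2715 -0.6034  0.7498  0.9622]
 [ 0.0111  0.7771  0.6293  0.93  ]
 [ 0.      0.      0.      1.    ]]
wrist ['frame', 'fx', 'fy', 'cx', 'cy', 'T_tool_cam'] 376.8048615991143 315.79160807118683 242.94659856380935 {}
[[ 0.3634  0.8819  0.3003  0.3033]
 [-0.9316  0.3446  0.1156 -0.5513]
 [-0.0015 -0.3217  0.9468  0.3733]
 [ 0.      0.      0.      1.    ]]
[[ 0.0001  0.9468  0.3217  0.0823]
 [ 1.     -0.0002  0.0002 -0.001 ]
 [ 0.0002  0.3217 -0.9468 -0.154 ]
 [ 0.      0.      0.      1.    ]]
{'time_s': 0.15, 'qpos': array([ 1.1764,  0.3327, -0.0647,  1.4607,  0.0216,  1.3499, -0.0885]), 'qd': array([ 0.0003, -0.0005,  0.    ,  0.0001, -0.001 , -0.001 ,  0.0007]), 'joint_efforts': array([  0.0013, -62.5828,   0.0495, -39.1851,   0.0163,   0.0076,
         0.    ]), 'position': array([ 0.227 , -0.582 ,  0.2194]), 'orientation': array([ 0.9828,  0.1848, -0.0001, -0.0005]), 'wrist_force': array([ 0.0419, -0.8354,  0.9123]), 'wrist_torque': array([-0.0139,  0.0381, -0.0526]), 'grip_force': 0.0, 'opening': 0.08552514133942284}
0.017
```

View pics/top0.png

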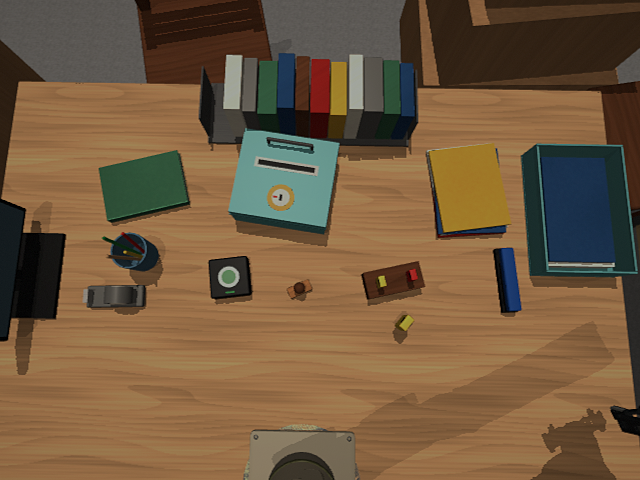

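View pics/side0.png

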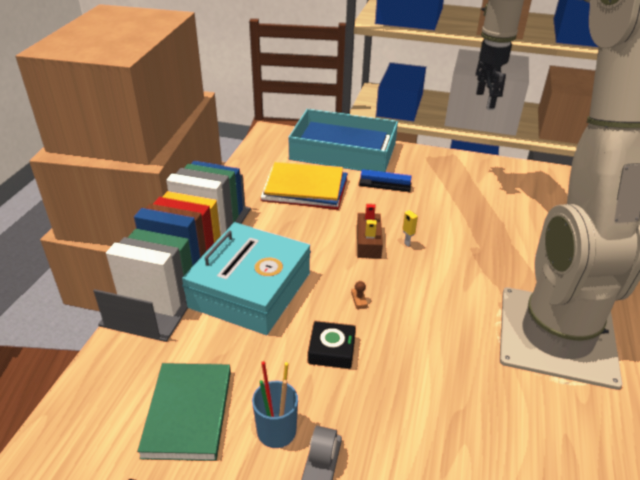

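The top view shows the yellow key in the rack at (382,282) and the red key at (412,274). A larger look-alike stands outside the rack at (404,322). The reader window is at (229,277) and the lock at (281,197). The side view shows the same layout: yellow key (371,228), window (332,338), lock (268,267).

```bash
python3 - <<'E'
from h import *
np.set_printoptions(precision=4,suppress=True)
print('key',tri(('top0.png',382,281),('side0.png',371,226)))
print('win',tri(('top0.png',229,277),('side0.png',332,338)))
print('lock',tri(('top0.png',281,197),('side0.png',268,267)))
print('win',atz('top0.png',229,277,.041),'lock',atz('top0.png',281,197,.091),'key',atz('top0.png',382,281,.09))
print('lookalike',tri(('top0.png',406,320),('side0.png',410,216)))
s=bot.state(); M=R.from_quat(s['orientation']).as_matrix(); print(M)
# target: TCP so camera sees rack
k=atz('top0.png',382,281,.09); print('tool delta mm', M.T@(np.array([k[0],k[1],.25])-s['position'])*1000)
a=atz('top0.png',363,288,.045);b=atz('top0.png',424,274,.045);print(a,b)
E
```

```text
key [ 0.442  -0.1693  0.0782]
win [0.4497 0.173  0.0391]
lock [0.6259 0.0564 0.0892]
win [0.4483 0.1725 0.041 ] lock [0.6246 0.0562 0.091 ] key [ 0.4407 -0.1674  0.09  ]
lookalike [ 0.3574 -0.2168  0.0928]
[[ 0.9317  0.3633 -0.0004]
 [ 0.3633 -0.9317  0.001 ]
 [-0.     -0.001  -1.    ]]
tool delta mm [ 349.8238 -308.7191  -30.274 ]
[ 0.4282 -0.1317  0.045 ] [ 0.4622 -0.2703  0.045 ]
```

```bash
python3 -m handwheel '{"jaw":[85,85,85,85,85,85,85,85],"offset":[[30,-26,0],[70,-62,0],[114,-101,0],[158,-140,0],[202,-178,0],[246,-217,0],[290,-256,0],[320,-282,0]],"yaw":[0,2,4,6,7,7,7,7]}' 40; python3 -m handwheel '{"jaw":[50,50,50,50,50,50,50,50],"offset":[[15,-13,0],[30,-26,0],[30,-26,0],[30,-26,0],[30,-26,0],[30,-26,0],[30,-26,0],[30,-26,0]],"yaw":[0,0,0,0,0,0,0,0]}'; python3 -c "
from h import *
snap('wrist','w1.png'); s=bot.state(); print(s['position'],s['qpos'],s['wrist_force'],s['time_s'],R.from_quat(s['orientation']).as_matrix()[:,0])"
```

```text
time_s: 0.95
position: [0.4062, -0.234, 0.22]
orientation: [0.992, 0.124, -0.0, 0.0]
wrist_force: [0.9, -2.0, 0.3]
opening: 0.0847
grip_force: 0.0
time_s: 1.75
position: [0.4282, -0.2038, 0.22]
orientation: [0.992, 0.124, -0.0, 0.0]
wrist_force: [-0.0, 0.4, -0.4]
opening: 0.0499
grip_force: 0.0
[ 0.42829037 -0.20366028  0.22001676] [ 0.74699262  0.02074696 -0.40141894  1.8246175   0.00848866  1.29780589
 -0.97830503] [ 0.3192513  -0.45220058  0.06329422] 1.8 [9.69127725e-01 2.46559226e-01 2.82975711e-05]
```

View pics/w1.png

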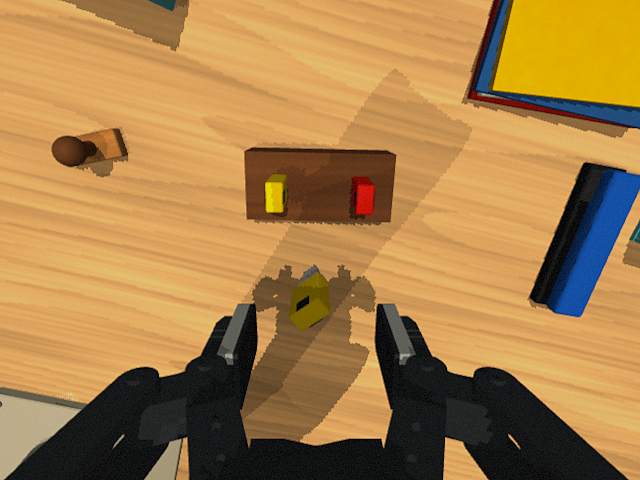

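The wrist view shows the rack with the yellow key at (276,193) and the red one at (362,196). The darker look-alike is at (310,300), between the fingers but below them. I'll centre over the key and triangulate using colour masks.

```bash
python3 -m handwheel '{"jaw":[50,50,50,50,50,50,50,50],"offset":[[7,-10,0],[14,-21,0],[21,-32,0],[21,-32,0],[21,-32,0],[21,-32,0],[21,-32,0],[21,-32,0]],"yaw":[0,0,0,0,0,0,0,0]}'; cat > m.py <<'E'
from h import *
import sys
np.set_printoptions(precision=4,suppress=True)
def blob(f,lo,hi,near,r=60):
    im=cv2.imread('pics/'+f); h=cv2.cvtColor(im,cv2.COLOR_BGR2HSV); m=cv2.inRange(h,lo,hi)
    mm=np.zeros_like(m); cv2.circle(mm,near,r,255,-1); m&=mm
    n,l,st,ce=cv2.connectedComponentsWithStats(m)
    best=1+np.argmax(st[1:,4]); q=(l==best).astype(np.uint8)
    c=max(cv2.findContours(q,0,2)[0],key=cv2.contourArea)
    return ce[best],st[best],cv2.minAreaRect(c)
E
python3 - <<'E'
from m import *
snap('wrist','w2.png'); s=bot.state(); print(s['position'])
print(proj('w2.png',[.441,-.168,.091]))
print(blob('w1.png',(22,150,180),(34,255,255),(276,193),25))
u=tuple(int(x) for x in proj('w2.png',[.441,-.168,.091]))
print(blob('w2.png',(22,150,180),(34,255,255),u,45))
im=cv2.imread('pics/w2.png'); cv2.imwrite('pics/w2c.png',cv2.resize(im[120:320,180:480],None,fx=2.6,fy=2.6,interpolation=cv2.INTER_CUBIC))
E
```

```text
time_s: 2.6
position: [0.4407, -0.1676, 0.22]
orientation: [0.992, 0.124, -0.0, 0.0]
wrist_force: [0.5, -0.9, 0.2]
opening: 0.0497
grip_force: 0.0
[ 0.4407 -0.1675  0.22  ]
(np.float64(317.60969636853), np.float64(225.8787537751193))
(array([273.4385, 196.6066]), array([265, 182,  18,  30, 488], dtype=int32), ((273.5, 196.5), (29.0, 17.0), 90.0))
(array([315.5442, 223.3385]), array([307, 209,  18,  29, 452], dtype=int32), ((315.5679626464844, 223.23341369628906), (16.14191436767578, 28.01774787902832), 2.2025978565216064))
```

View pics/w2c.png

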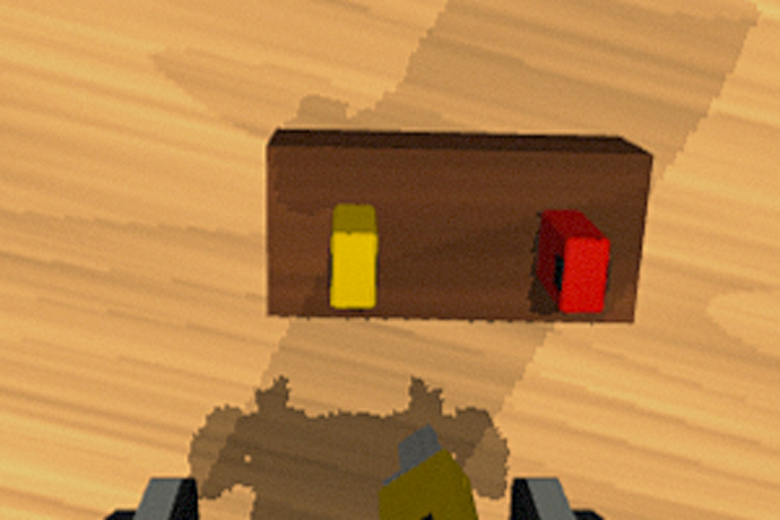

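The crop confirms the yellow head top face at about (316,224) in the full image, with the rack's near edge running about 1.3° clockwise to the tool.

```bash
python3 - <<'E'
from m import *
p=tri(('w1.png',273.6,197.5),('w2.png',315.6,223.8)); print('key top',p)
p3=tri(('w1.png',273.6,197.5),('w2.png',315.6,223.8),('top0.png',382,281)); print(p3)
print(atz('w2.png',315.6,223.8,.091),atz('w1.png',273.6,197.5,.091))
f=lambda x,y:atz('w2.png',180+x/2.6,120+y/2.6,.045)
a,b,c,d=f(268,314),f(633,322),f(652,155),f(273,146)
print(a,b,c,d,(a+b+c+d)/4, 'len',np.linalg.norm(a-b),np.linalg.norm(b-c))
e=(a-b)/np.linalg.norm(a-b); x=np.array([e[1],-e[0]])
print('rack yaw',np.degrees(np.arctan2(x[1],x[0])), 'slot',(a+b+c+d)[:2]/4+.035*e[:2])
s=bot.state();M=R.from_quat(s['orientation']).as_matrix();print('tool yaw',np.degrees(np.arctan2(M[1,0],M[0,0])))
k=atz('w2.png',315.6,223.8,.091)
print('delta',M.T@(np.array([k[0],k[1],.072])-s['position'])*1000)
E
```

```text
key top [ 0.4418 -0.1661  0.0898]
[ 0.4413 -0.1666  0.0888]
[ 0.4422 -0.1661  0.091 ] [ 0.442  -0.1661  0.091 ]
[ 0.4065 -0.1442  0.045 ] [ 0.4355 -0.2705  0.045 ] [ 0.4931 -0.2568  0.045 ] [ 0.4647 -0.1329  0.045 ] [ 0.45   -0.2011  0.045 ] len 0.1295079502031349 0.05923018383297321
rack yaw 12.947139730141458 slot [ 0.4421 -0.167 ]
tool yaw 14.267774036019867
delta [  1.8175  -1.0717 147.9934]
```

```bash
python3 -m handwheel '{"jaw":[50,50,50,50,50,50,50,50],"offset":[[1.8,-1,10],[1.8,-1,40],[1.8,-1,75],[1.8,-1,105],[1.8,-1,130],[1.8,-1,143],[1.8,-1,148],[1.8,-1,148]],"yaw":[1.3,1.3,1.3,1.3,1.3,1.3,1.3,1.3]}' 40; python3 -m handwheel '{"jaw":[50,35,20,10,10,10,10,10],"offset":[[0,0,0],[0,0,0],[0,0,0],[0,0,0],[0,0,0],[0,0,0],[0,0,0],[0,0,0]],"yaw":[0,0,0,0,0,0,0,0]}' 60;  python3 -c "
from h import *
snap('wrist','w3.png'); s=bot.state(); print(s['position'],s['qpos'],s['wrist_force'],s['opening'],s['grip_force'])"
```

```text
time_s: 3.45
position: [0.4425, -0.1659, 0.0722]
orientation: [0.994, 0.113, 0.0, -0.0]
wrist_force: [-0.6, 0.4, 0.5]
opening: 0.0499
grip_force: 0.0
time_s: 4.25
position: [0.4429, -0.1661, 0.0727]
orientation: [0.994, 0.113, 0.001, 0.0]
wrist_force: [-1.3, -0.9, 6.0]
opening: 0.0118
grip_force: 58.8
[ 0.44289328 -0.16605351  0.0727453 ] [ 0.68015564  0.17519489 -0.44725672  2.00043253  0.09115836  0.98352599
 -1.15557782] [-0.76991566  0.24369554  6.68667013] 0.01191386677944009 58.78837466239929
```

View pics/w3.png

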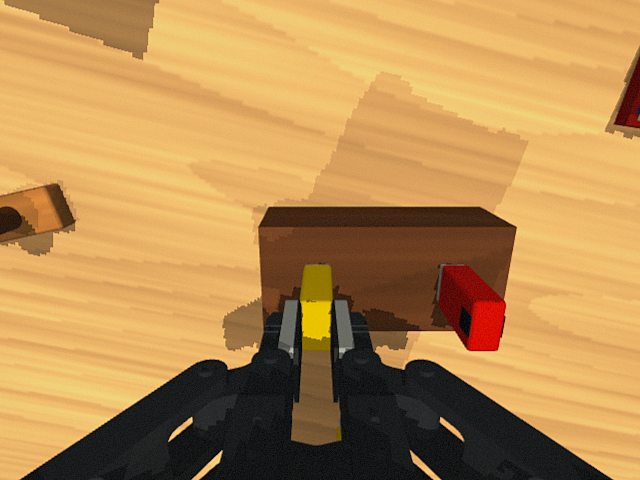

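The key is held between the pads at (316,320), and the red key is untouched at (470,300). Next I lift and travel to the reader.

```bash
python3 -m handwheel '{"jaw":[10,10,10,10,10,10,10,10],"offset":[[0,0,-3],[0,0,-10],[0,0,-25],[0,0,-45],[0,0,-70],[0,0,-95],[0,0,-118],[0,0,-130]],"yaw":[0,0,0,0,0,0,0,0]}' 60; python3 -m handwheel '{"jaw":[10,10,10,10,10,10,10,10],"offset":[[3,-12,0],[10,-40,0],[20,-80,0],[31,-125,0],[42,-170,0],[53,-215,0],[62,-250,0],[68,-275,0]],"yaw":[0,0,0,0,0,0,0,0]}';python3 -m handwheel '{"jaw":[10,10,10,10,10,10,10,10],"offset":[[5,-20,0],[9,-37,0],[12,-48,0],[13,-53,0],[13,-54,0],[13,-54,0],[13,-54,0],[13,-54,0]],"yaw":[0,0,0,0,0,0,0,0]}';  python3 -c "
from m import *
snap('wrist','w4.png'); s=bot.state(); print(s['position'],s['qpos'],s['wrist_force'],s['opening'],s['grip_force'])
u=proj('w4.png',[.449,.173,.041]);print(u)
print(blob('w4.png',(45,60,40),(90,255,255),tuple(int(x) for x in u),50))"
```

```text
time_s: 5.1
position: [0.443, -0.1659, 0.2043]
orientation: [0.994, 0.113, 0.001, 0.001]
wrist_force: [0.5, -0.6, -1.0]
opening: 0.0116
grip_force: 58.7
time_s: 5.9
position: [0.4452, 0.121, 0.2009]
orientation: [0.993, 0.115, -0.001, -0.0]
wrist_force: [-0.1, -0.8, -1.0]
opening: 0.0119
grip_force: 58.7
time_s: 6.7
position: [0.4473, 0.1724, 0.2019]
orientation: [0.994, 0.113, 0.0, 0.0]
wrist_force: [-0.1, -0.3, -0.2]
opening: 0.012
grip_force: 58.7
[0.4474 0.1725 0.202 ] [ 0.3278  0.0806 -0.8155  1.822   0.0618  1.2649 -1.8494] [ 0.225   0.2507 -0.272 ] 0.01184674996920257 58.67007372304215
(np.float64(316.5989451458713), np.float64(213.71042463338185))
(array([313.5766, 211.637 ]), array([ 296,  194,   37,   36, 1044], dtype=int32), ((314.0, 211.5), (35.0, 36.0), 90.0))
```

View pics/w4.png

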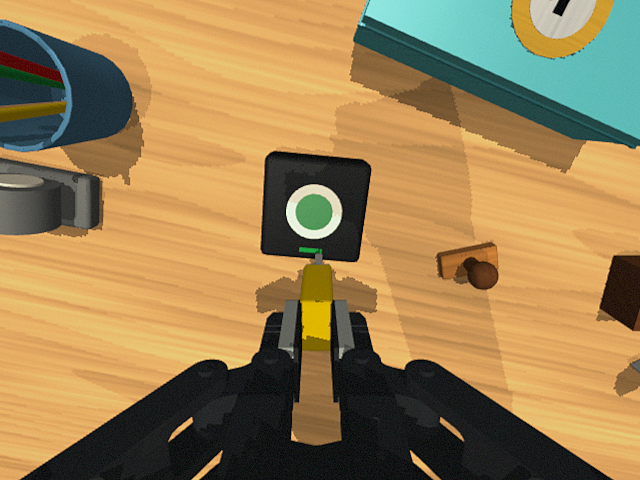

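The view shows the green window at (313.6,211.6) and the key tip at (319,255). The lock is at the upper right, around (562,8).

```bash
python3 -c "
from m import *
w=atz('w4.png',313.6,211.6,.041); print(w, tri(('w4.png',313.6,211.6),('top0.png',229,277),('side0.png',332,338)))
s=bot.state();M=R.from_quat(s['orientation']).as_matrix()
tip=s['position']+M[:,2]*.0545; print(tip,proj('w4.png',tip))
print(M.T@(w+[0,0,.0755]-s['position'])*1000)
# lock
im=cv2.imread('pics/w4.png'); 
"
```

```text
[0.4502 0.1759 0.041 ] [0.4497 0.1742 0.0396]
[0.4474 0.1725 0.1475] (np.float64(317.23092947046496), np.float64(261.00414476574133))
[ 3.5804 -2.7271 85.4565]
```

```bash
python3 -m handwheel '{"jaw":[10,10,10,10,10,10,10,10],"offset":[[3,-2.2,5],[3,-2.2,20],[3,-2.2,40],[3,-2.2,58],[3,-2.2,72],[3,-2.2,80],[3,-2.2,83],[3,-2.2,83]],"yaw":[0,0,0,0,0,0,0,0]}';for i in 1 2 3; do python3 -m handwheel '{"jaw":[10,10,10,10,10,10,10,10],"offset":[[0,0,0],[0,0,0],[0,0,0],[0,0,0],[0,0,0],[0,0,0],[0,0,0],[0,0,0]],"yaw":[0,0,0,0,0,0,0,0]}'; done;  python3 -c "
from m import *
snap('wrist','w5.png'); snap('side','s5.png')
im=cv2.imread('pics/w5.png')[150:330,240:400];i2=cv2.imread('pics/s5.png')[250:390,260:400]
cv2.imwrite('pics/c5.png',np.hstack([cv2.resize(im,(400,450)),cv2.resize(i2,(400,450))]))"
```

```text
time_s: 7.55
position: [0.4498, 0.1759, 0.1191]
orientation: [0.994, 0.113, 0.0, -0.0]
wrist_force: [0.2, -0.4, -0.4]
opening: 0.0116
grip_force: 58.7
time_s: 8.35
position: [0.4497, 0.1758, 0.119]
orientation: [0.994, 0.113, 0.0, 0.0]
wrist_force: [0.1, 0.1, -0.1]
opening: 0.0118
grip_force: 58.7
time_s: 9.15
position: [0.4497, 0.1758, 0.119]
orientation: [0.994, 0.113, 0.0, 0.0]
wrist_force: [0.5, -0.3, -1.0]
opening: 0.0117
grip_force: 58.7
time_s: 9.95
position: [0.4497, 0.1758, 0.119]
orientation: [0.994, 0.113, 0.0, 0.0]
wrist_force: [0.7, 1.1, -0.6]
opening: 0.0118
grip_force: 58.7
```

View pics/c5.png

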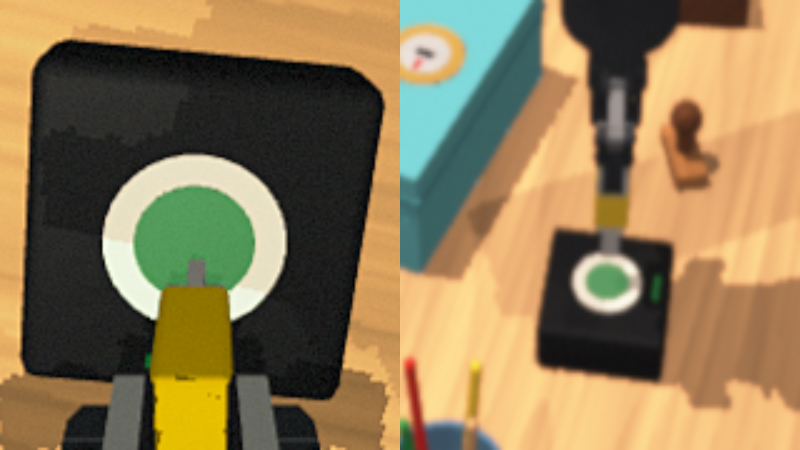

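The tip is over the window, about 2 cm above it, and has been steady for more than 2 s. Now I go to the lock with a half turn of the tool, to leave joint 7 range for the clockwise turn.

```bash
python3 -m handwheel '{"jaw":[10,10,10,10,10,10,10,10],"offset":[[0,0,-4],[0,0,-15],[0,0,-32],[0,0,-50],[0,0,-68],[0,0,-86],[0,0,-97],[0,0,-101]],"yaw":[0,0,0,0,0,0,0,0]}'; python3 -m handwheel '{"jaw":[10,10,10,10,10,10,10,10],"offset":[[5,5,0],[18,20,0],[40,43,0],[64,69,0],[90,98,0],[115,125,0],[135,146,0],[144,156,0]],"yaw":[-5,-13,-21,-29,-37,-45,-53,-61]}';python3 -m handwheel '{"jaw":[10,10,10,10,10,10,10,10],"offset":[[0,0,0],[0,0,0],[0,0,0],[0,0,0],[0,0,0],[0,0,0],[0,0,0],[0,0,0]],"yaw":[-8,-16,-24,-32,-40,-48,-56,-62]}'; python3 -m handwheel '{"jaw":[10,10,10,10,10,10,10,10],"offset":[[0,0,0],[0,0,0],[0,0,0],[0,0,0],[0,0,0],[0,0,0],[0,0,0],[0,0,0]],"yaw":[-8,-16,-24,-32,-35,-35,-35,-35]}'; python3 -c "
from m import *
snap('wrist','w6.png'); s=bot.state(); print(s['position'],s['qpos'],s['grip_force'])
M=R.from_quat(s['orientation']).as_matrix();print('tool yaw',np.degrees(np.arctan2(M[1,0],M[0,0])))
print(proj('w6.png',[.6246,.0562,.091]))"
```

```text
time_s: 10.85
position: [0.4502, 0.1761, 0.2215]
orientation: [0.994, 0.113, 0.001, -0.0]
wrist_force: [-0.5, 0.2, -0.5]
opening: 0.0121
grip_force: 58.7
time_s: 11.65
position: [0.6266, 0.0535, 0.2184]
orientation: [0.798, 0.603, -0.001, -0.0]
wrist_force: [0.0, 0.2, -0.9]
opening: 0.0116
grip_force: 58.7
time_s: 12.45
position: [0.6248, 0.056, 0.2193]
orientation: [0.372, 0.928, -0.0, -0.001]
wrist_force: [0.2, -1.2, -1.0]
opening: 0.0117
grip_force: 58.7
time_s: 13.25
position: [0.625, 0.0562, 0.2198]
orientation: [0.079, 0.997, -0.0, -0.0]
wrist_force: [-0.2, -0.3, -1.0]
opening: 0.0116
grip_force: 58.7
[0.625  0.0562 0.2199] [ 0.6044  0.5702 -1.1124  1.4115  0.5084  1.4685  0.9194] 58.68593665989465
tool yaw 170.93804293188265
(np.float64(314.9439627898534), np.float64(227.64947790966372))
```

View pics/w6.png

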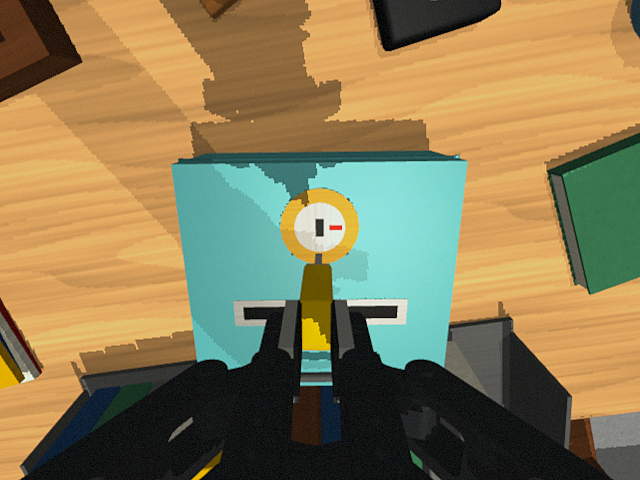

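The slot is at (319.5,228), the red mark at (336,228), and the key tip at (319,260). The tool is nearly aligned with the box.

```bash
cat > l.py <<'E'
from m import *
def slot(f,near,r=13):
    g=cv2.cvtColor(cv2.imread('pics/'+f),cv2.COLOR_BGR2GRAY).astype(float)
    yy,xx=np.mgrid[:480,:640]; w=np.clip(140-g,0,100)*(np.hypot(xx-near[0],yy-near[1])<r)
    return (w*xx).sum()/w.sum(),(w*yy).sum()/w.sum()
E
python3 - <<'E'
from l import *
u=slot('w6.png',(319.5,228)); print(u)
L=atz('w6.png',*u,.091); K=atz('w2.png',315.6,223.8,.091); print(L)
def tool(f,p,pos,yaw):
    y=np.radians(yaw); X=np.array([np.cos(y),np.sin(y)]); Y=np.array([X[1],-X[0]]); d=(p-pos)[:2]*1000; return np.array([X@d,Y@d])
k=tool('w2',K,np.array([.4407,-.1675,.22]),14.27); l=tool('w6',L,bot.state()['position'],170.94); m=tool('',np.array([.4429,-.1660,0]),np.array([.4407,-.1675,.22]),14.27)
print('k',k,'l',l,'m',m,'move',l-k+m)
a=atz('w6.png',173,163,.09)-atz('w6.png',466,160,.09); print('box yaw from edge',np.degrees(np.arctan2(a[1],a[0])), np.linalg.norm(a))
im=cv2.imread('pics/w6.png'); cv2.imwrite('pics/c6.png',cv2.resize(im[150:330,220:460],None,fx=3.3,fy=3.3,interpolation=cv2.INTER_CUBIC))
E
```

```text
(np.float64(319.690795909293), np.float64(227.21458425967097))
[0.6248 0.0599 0.091 ]
k [ 1.8534 -1.0111] l [0.7938 3.624 ] m [ 2.5019 -0.9114] move [1.4422 3.7237]
box yaw from edge -98.49436218803598 0.2171369272669006
```

View pics/c6.png

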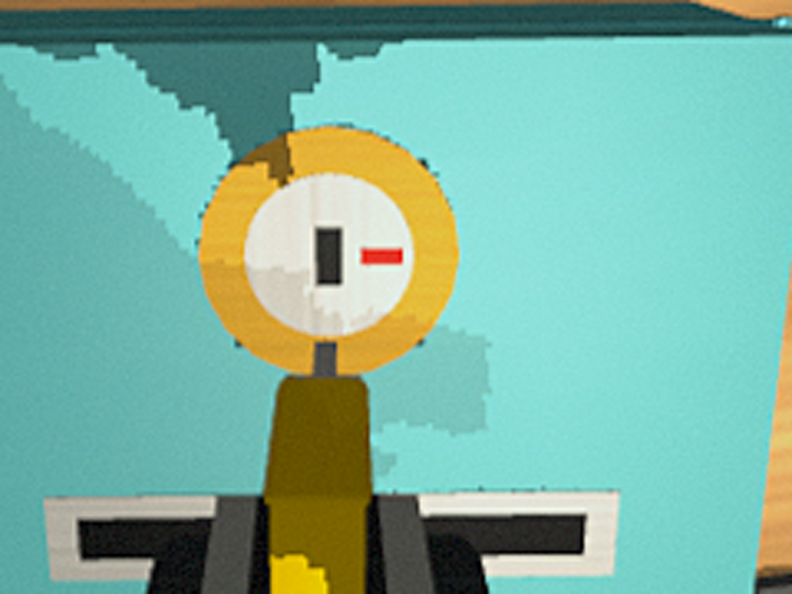

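```bash
python3 -m handwheel '{"jaw":[10,10,10,10,10,10,10,10],"offset":[[1,1,5],[1,2.5,18],[1,2.5,32],[1,2.5,45],[1,2.5,56],[1,2.5,62],[1,2.5,63],[1,2.5,63]],"yaw":[-0.6,-0.6,-0.6,-0.6,-0.6,-0.6,-0.6,-0.6]}'; python3 -c "
from l import *
snap('wrist','w7.png'); s=bot.state(); print(s['position'],s['wrist_force'])
print(proj('w7.png',[.6248,.0599,.091]),proj('w7.png',s['position']-[0,0,.0545]))
im=cv2.imread('pics/w7.png'); cv2.imwrite('pics/c7.png',cv2.resize(im[190:330,220:420],None,fx=4,fy=4,interpolation=cv2.INTER_CUBIC))"
```

```text
time_s: 14.1
position: [0.6246, 0.0589, 0.1571]
orientation: [0.073, 0.997, 0.0, 0.0]
wrist_force: [-0.5, 0.4, -0.1]
opening: 0.0117
grip_force: 58.7
[0.6248 0.059  0.1574] [-0.2338 -0.1354  0.2103]
(np.float64(316.3552087033514), np.float64(256.64900605436173)) (np.float64(314.8155615598363), np.float64(263.94123683792844))
```

View pics/c7.png

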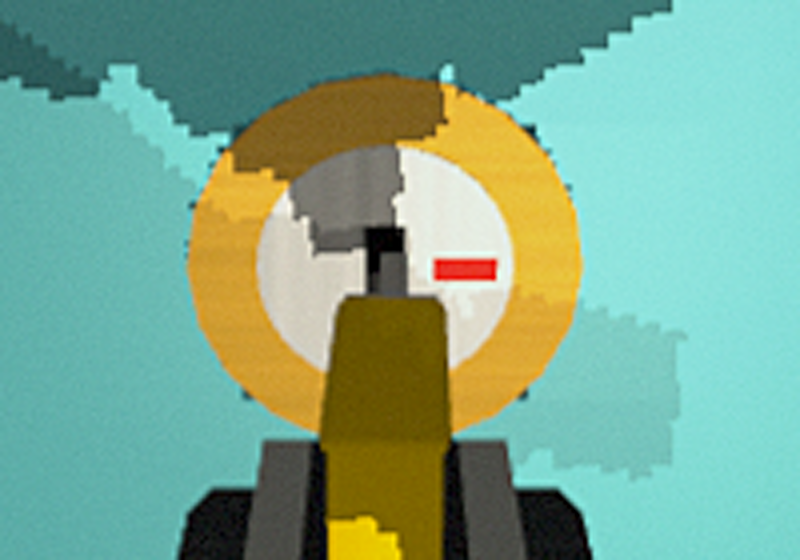

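The tip centre is at crop (393,252..297) and the slot centre at x≈385. The key therefore has to go about 1.2 mm in −y of the tool; x looks right.

```bash
python3 -m handwheel '{"jaw":[10,10,10,10,10,10,10,10],"offset":[[0,-1.2,0],[0,-1.2,2],[0,-1.2,4],[0,-1.2,6],[0,-1.2,8],[0,-1.2,9],[0,-1.2,9],[0,-1.2,9]],"yaw":[0,0,0,0,0,0,0,0]}'; python3 -c "
from l import *
snap('wrist','w8.png'); s=bot.state(); print(s['position'],s['wrist_force'])
im=cv2.imread('pics/w8.png'); cv2.imwrite('pics/c8.png',cv2.resize(im[210:310,250:380],None,fx=6,fy=6,interpolation=cv2.INTER_CUBIC))"
```

```text
time_s: 14.95
position: [0.6243, 0.0577, 0.148]
orientation: [0.073, 0.997, -0.0, 0.0]
wrist_force: [-0.0, 0.5, -0.6]
opening: 0.0118
grip_force: 58.7
[0.6244 0.0577 0.1481] [-0.6518 -0.4779 -0.1803]
```

View pics/c8.png

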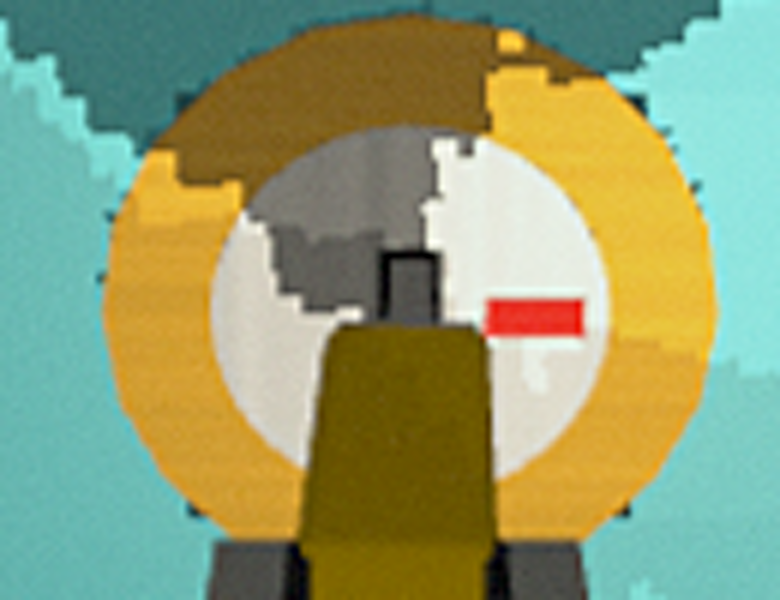

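The blade sits centred in the slot across its width (slot 380–440, blade 388–436). Its far edge is close to the slot's end, so I shift about −1 mm in tool x. That was already my last allowed picture, so I rely on numbers from here.

```bash
python3 -m handwheel '{"jaw":[10,10,10,10,10,10,10,10],"offset":[[-0.9,0,0],[-0.9,0,1],[-0.9,0,2.5],[-0.9,0,4],[-0.9,0,5.5],[-0.9,0,7],[-0.9,0,8],[-0.9,0,8]],"yaw":[0,0,0,0,0,0,0,0]}'; python3 -c "
from h import *
s=bot.state(); print(s['position'],s['wrist_force'],s['wrist_torque'])"
```

```text
time_s: 15.8
position: [0.6252, 0.0575, 0.1398]
orientation: [0.073, 0.997, -0.0, -0.0]
wrist_force: [-0.1, -0.2, -0.9]
opening: 0.012
grip_force: 58.7
[0.62515759 0.05747574 0.13983758] [-0.08312675 -0.16210028 -0.87197271] [-0.00209464 -0.01466138 -0.00248961]
```

```bash
python3 -m handwheel '{"jaw":[10,10,10,10,10,10,10,10],"offset":[[0,0,1],[0,0,2],[0,0,3],[0,0,4],[0,0,5],[0,0,6],[0,0,7],[0,0,8]],"yaw":[0,0,0,0,1.5,0,-1.5,0]}'; python3 -c "
from h import *
s=bot.state(); print(s['position'],s['wrist_force'],s['wrist_torque'])"
```

```text
time_s: 16.6
position: [0.6252, 0.0577, 0.132]
orientation: [0.073, 0.997, 0.0, -0.0]
wrist_force: [-1.9, 0.6, 3.8]
opening: 0.0119
grip_force: 59.2
[0.62519795 0.05766552 0.13201279] [-1.87048933  0.56386629  3.82518362] [ 0.19132004  0.61836504 -0.03870461]
```

```bash
python3 -m handwheel '{"jaw":[10,10,10,10,10,10,10,10],"offset":[[0,0,1],[0,0,2],[0,0,2.5],[0,0,3],[0,0,3.5],[0,0,4],[0,0,5],[0,0,5]],"yaw":[2,-2,2,-2,2,-2,2,0]}' 80; python3 -c "
from h import *
s=bot.state(); print(s['position'],s['wrist_force'],s['wrist_torque'])"
```

```text
time_s: 17.4
position: [0.6259, 0.0579, 0.1277]
orientation: [0.075, 0.997, 0.0, 0.001]
wrist_force: [-1.5, -0.1, 5.4]
opening: 0.0113
grip_force: 68.7
[0.62593015 0.05791109 0.12771628] [-1.50897981 -0.07805258  5.41950875] [ 0.25692222  0.17719453 -0.0768038 ]
```

```bash
python3 -m handwheel '{"jaw":[10,10,10,10,10,10,10,10],"offset":[[0,0,1],[0,0,2],[0,0,3],[0,0,3.5],[0,0,4],[0,0,4.5],[0,0,5],[0,0,5]],"yaw":[2,-2,2,-2,2,-2,2,0]}' 80; python3 -c "
from h import *
s=bot.state(); print(s['position'],s['wrist_force'],s['wrist_torque'])"
```

```text
time_s: 18.2
position: [0.6255, 0.0574, 0.1216]
orientation: [0.075, 0.997, 0.0, 0.0]
wrist_force: [0.3, -0.5, -0.7]
opening: 0.0112
grip_force: 68.1
[0.62547663 0.05741983 0.12162373] [ 0.32002657 -0.52619665 -0.71254959] [ 0.26998712 -0.23646255 -0.00120186]
```

```bash
python3 -m handwheel '{"jaw":[10,10,10,10,10,10,10,10],"offset":[[0,0,0.6],[0,0,1.2],[0,0,1.8],[0,0,2.4],[0,0,3],[0,0,3.5],[0,0,3.5],[0,0,3.5]],"yaw":[1,-1,1,-1,1,-1,0,0]}' 80; python3 -c "
from h import *
s=bot.state(); print(s['position'],s['wrist_force'],s['wrist_torque'])"
```

```text
time_s: 19.0
position: [0.6258, 0.0575, 0.119]
orientation: [0.075, 0.997, 0.0, 0.001]
wrist_force: [-0.1, 1.0, 4.8]
opening: 0.0113
grip_force: 68.8
[0.62579346 0.05748966 0.1189927 ] [-0.12659724  0.97876037  4.83519603] [-0.06037202  0.02369155  0.04281821]
```

```bash
python3 -m handwheel '{"jaw":[10,10,10,10,10,10,10,10],"offset":[[0,0,0.5],[0,0,1],[0,0,1.5],[0,0,1.5],[0,0,1.5],[0,0,1.5],[0,0,1.5],[0,0,1.5]],"yaw":[2,-2,2,-2,2,-2,0,0]}' 80; python3 -c "
from h import *
s=bot.state(); print(s['position'],s['wrist_force'],s['wrist_torque'])"
```

```text
time_s: 19.8
position: [0.6262, 0.0577, 0.1187]
orientation: [0.075, 0.997, 0.0, 0.001]
wrist_force: [-1.9, -0.3, 13.2]
opening: 0.0115
grip_force: 69.8
[0.62622464 0.05768779 0.11867505] [-1.86472997 -0.29132229 13.23997304] [-0.24527926  0.48165737 -0.00053577]
```

The key is seated: hard stop at TCP z 0.1187, which puts the shoulder at about 0.091. Now I turn it clockwise.

```bash
python3 -m handwheel '{"jaw":[10,10,10,10,10,10,10,10],"offset":[[0,0,-0.5],[0,0,-0.5],[0,0,-0.5],[0,0,-0.5],[0,0,-0.5],[0,0,-0.5],[0,0,-0.5],[0,0,-0.5]],"yaw":[4,10,16,22,28,34,40,40]}' 100; python3 -c "
from h import *
s=bot.state(); print(s['position'],s['wrist_force'],s['wrist_torque'],s['qpos']);M=R.from_quat(s['orientation']).as_matrix();print('tool yaw',np.degrees(np.arctan2(M[1,0],M[0,0])),'F tool',M.T@s['wrist_force'])"
```

```text
time_s: 20.6
position: [0.6258, 0.058, 0.1187]
orientation: [0.413, 0.911, 0.0, 0.001]
wrist_force: [-2.3, 1.7, 9.8]
opening: 0.0112
grip_force: 69.4
[0.62580262 0.05796423 0.11871743] [-2.32601281  1.6992333   9.78159923] [0.21516577 0.45756411 0.09897824] [ 0.5125327   0.58623783 -0.9316084   1.53820359  0.48552703  1.26157468
  0.2322492 ]
tool yaw 131.27047956722316 F tool [ 2.79935062 -0.61324816 -9.78595809]
```

```bash
python3 -m handwheel '{"jaw":[10,10,10,10,10,10,10,10],"offset":[[0,0,0],[0,0,0],[0,0,0],[0,0,0],[0,0,0],[0,0,0],[0,0,0],[0,0,0]],"yaw":[6,12,18,24,30,36,42,42]}' 110; python3 -c "
from h import *
s=bot.state(); print(s['position'],s['wrist_force'],s['wrist_torque'],s['qpos']);M=R.from_quat(s['orientation']).as_matrix();print('tool yaw',np.degrees(np.arctan2(M[1,0],M[0,0])),'F tool',M.T@s['wrist_force'])"
```

```text
time_s: 21.4
position: [0.6256, 0.0582, 0.1187]
orientation: [0.711, 0.703, 0.001, 0.0]
wrist_force: [-2.0, 1.5, 10.4]
opening: 0.0114
grip_force: 69.4
[0.62561024 0.05824312 0.11870044] [-1.98818709  1.53573108 10.42206517] [0.38402713 0.80614406 0.07143212] [ 0.42555532  0.53364889 -0.79448968  1.54283305  0.39536706  1.23067625
 -0.44434225]
tool yaw 89.29341074606394 F tool [  1.51441597  -1.99133353 -10.42458321]
```

```bash
python3 -m handwheel '{"jaw":[10,10,10,10,10,10,10,10],"offset":[[0,0,0],[0,0,0],[0,0,0],[0,0,0],[0,0,0],[0,0,0],[0,0,0],[0,0,0]],"yaw":[4,8,12,16,20,22,22,22]}' 110; python3 -c "
from h import *
s=bot.state(); print(s['position'],s['wrist_force'],s['wrist_torque']);M=R.from_quat(s['orientation']).as_matrix();print('tool yaw',np.degrees(np.arctan2(M[1,0],M[0,0])))"
```

```text
time_s: 22.2
position: [0.6255, 0.0584, 0.1187]
orientation: [0.831, 0.556, 0.001, 0.0]
wrist_force: [-3.7, 1.6, 9.9]
opening: 0.0114
grip_force: 69.5
[0.62554925 0.05844894 0.11870514] [-3.7455549   1.56477028  9.89400632] [0.46724093 0.90163264 0.08122497]
tool yaw 67.51552120281995
```

```bash
cat > q.py <<'E'
from h import *
t=[];
for i in range(1):
    s=bot.state()
M=R.from_quat(s['orientation']).as_matrix();print('F',s['wrist_force'],'T',s['wrist_torque'],'yaw',np.degrees(np.arctan2(M[1,0],M[0,0])))
E
python3 -m handwheel '{"jaw":[10,10,10,10,10,10,10,10],"offset":[[0,0,0],[0,0,0],[0,0,0],[0,0,0],[0,0,0],[0,0,0],[0,0,0],[0,0,0]],"yaw":[2,4,4,4,4,4,4,4]}' 120|grep -E "grip|force"; python3 q.py;python3 -m handwheel '{"jaw":[10,10,10,10,10,10,10,10],"offset":[[0,0,0],[0,0,0],[0,0,0],[0,0,0],[0,0,0],[0,0,0],[0,0,0],[0,0,0]],"yaw":[2,3,3,3,3,3,3,3]}' 120|grep -E "grip|force"; python3 q.py
```

```text
wrist_force: [-2.5, 1.5, 10.1]
grip_force: 69.5
F [-2.52100018  1.54735988 10.1394336 ] T [0.43853556 0.89632842 0.20420393] yaw 63.52847270839083
wrist_force: [-2.6, 2.4, 10.1]
grip_force: 69.6
F [-2.63563039  2.38267776 10.11522206] T [0.49363668 0.8592166  0.30503396] yaw 60.53865652184811
```

The torque climbs from 0.08 to 0.20 to 0.31 Nm, so the key is at the stop. I'll check the cylinder angle from the red mark, by numbers only.

```bash
python3 - <<'E'
from m import *
def mark(f,c):
    h=cv2.cvtColor(cv2.imread('pics/'+f),cv2.COLOR_BGR2HSV); m=cv2.inRange(h,(0,160,120),(6,255,255))|cv2.inRange(h,(174,160,120),(180,255,255))
    n,l,st,ce=cv2.connectedComponentsWithStats(m)
    for i in range(1,n):
        d=atz(f,*ce[i],.091)-c
        if np.linalg.norm(d)<.03: print(f,st[i],ce[i],'dir',np.degrees(np.arctan2(d[1],d[0])),'r',np.linalg.norm(d))
mark('w6.png',atz('w6.png',319.69,227.2,.091))
snap('wrist','w9.png');mark('w9.png',np.array([.6258,.0585,.091]))
E
python3 q.py
```

```text
w6.png [330 226  12   4  48] [335.5 227.5] dir 79.7998819013337 r 0.012360139078044573
w9.png [330 267  18  12 115] [338.5826 272.7739] dir -5.305724580418242 r 0.01169140979630276
F [-2.98539654  2.45182707  9.43822834] T [0.45952415 0.88411825 0.34291168] yaw 60.53967531164062
```

```bash
python3 -m handwheel '{"jaw":[10,10,10,10,10,10,10,10],"offset":[[0,0,0],[0,0,0],[0,0,0],[0,0,0],[0,0,0],[0,0,0],[0,0,0],[0,0,0]],"yaw":[0,0,0,0,0,0,0,0]}'; python3 q.py; python3 -c "
from station import workorder; print(workorder.close_job())"
```

```text
time_s: 24.65
position: [0.6255, 0.0585, 0.1187]
orientation: [0.864, 0.504, 0.001, 0.0]
wrist_force: [-3.2, 1.8, 9.4]
opening: 0.0117
grip_force: 69.6
F [-3.15069475  1.7974633   9.4018804 ] T [0.42632044 0.88974861 0.31958019] yaw 60.53694120638071
the job is handed in; nothing more can be done
None
```

I handed the job in after about 25 s; the result was not shown: the key was held over the reader for over two seconds, pushed fully home and turned to its stop (about 85° by the red mark, torque rising), still gripped, but I viewed 11 pictures, one over the limit of 10.

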